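# Clamp the flow cell for a leak test

### The arm

A 7-joint arm with a two-finger parallel gripper is mounted at the origin on the work surface. World frame = base frame: x ahead of the robot, y to its left, z up, the work surface at z = 0. Lengths are in mm, angles in rad, forces in N, time in s.
With the tool pointing down it reaches from about 350 to 900 mm from the base axis. Payload 8.1 kg.
Tool frame: the origin (TCP) lies midway between the tips of the shut fingers; the grasp point (between the pads) lies 19 mm behind it; z points along the fingers, y is the direction in which the jaws open and shut (so a half turn about z gives the same grasp; the last joint's range is limited). The gripper opens to 92 mm and grips with 3 to 60 N. Pads are 19 mm wide; open, the fingers measure 130 mm over their backs; the gripper's body (75 mm by 190 mm) begins 47 mm behind the grasp point.
Start: joints at [1.149, 0.434, 0.025, 1.573, -0.012, 1.134, -0.075], TCP at [195.869, -593.529, 226.742] pointing down, gripper open.
Joint ranges: [-2.62, 2.62], [-0.44, 2.09], [-1.27, 1.32], [0.08, 2.57], [-1.32, 4.46], [0.12, 2], [-2.74, 2.74]. Speed limits (rad/s): [2.22, 2.22, 3.01, 3.01, 3.14, 3.14, 3.14].

### API

Orientations are given as a unit quaternion [x, y, z, w].
In Python, from plant import robot gives the robot as it stands.
- The arm moves only by the tool arm_command, never from a script. Its argument "targets" is a list of rows, each a list of 2 entries, a list of its own where there are three numbers: the shift along the tool's x, y, z in m, then the turn, a rotation vector about the tool's x, y, z in rad. In form: [[[tx, ty, tz], [ax, ay, az]], ...]. A call has 1 to 20 rows; each row shifts and turns the pose as measured when the row begins, along the tool's axes as they then stand; what a row does not reach is not made up. A row lasts 1/12 s, in which the tool goes at most 41.7 mm and 7.16 degrees, less where a joint would pass 70% of its speed; a pose out of reach is approached as far as the arm can. A call is refused whole if a number of a shift passes 0.0417 or a number of a turn 0.125, either way. A call with a gripper value outside its range is refused whole. "hand" is the opening, from 0 (shut) to 1 (fully open), set as the call begins (left out, the last holds). The fingers move at their own pace and stop on an object; the grip force is fixed at half the most. Time passes only in rows, so rows that do not move let the fingers close. It gives the time, the measured TCP pose, the force and the opening at its end, in the units of the state.
- robot.state(): the state, without advancing time (a new reading comes with each control period).
- robot.read_camera(name): name is "scene" or "top" or "wrist"; returns a dict with "image" (384x512x3 uint8, red, green, blue), "fx", "fy", "cx", "cy" (pixels), "position" and "orientation" of the camera in the world. Camera axes: x right, y down, z forward; pixel columns grow to the right and rows downward; lengths in mm; the calibration is good to about 2 mm. The wrist camera is an equidistant fisheye: a pixel r from the principal point sees the ray r / f radians off the axis. A picture is of the moment at which its call begins. There is no depth.
- robot.close_job(): hands the job in, once; it reports no verdict.
Trained networks look in the newest picture that a camera, given by its name, has taken for a name from the list of things; names that differ only in an ending like _2 or _b are one class to them, and where a whole thing is asked for, a point or a joint stands for the part that bears it (a point fixed in the world has none). Each returns a list of dicts, best first, with "conf" (0 to 1); they miss things now and then, are a little off and sometimes report something else, mostly with a low value. They report only what shows in the picture. A call takes as long as a camera call. They do not tell look-alikes from the thing itself.
- robot.spot_in(query, camera): "at" ([column, row] in pixels, amid what is visible of it).
- robot.cut_out(query, camera): "pixels" (384x512 bool, what is visible of it) and "at" ([column, row] in pixels, amid what is visible of it).
The state is a dict: "clock": time; "joint_pos": joint angles; "qd": joint speeds; "joint_efforts": joint torques, N m; "ee_pos": TCP position; "ee_rot": TCP orientation; "ft_force": force on the tool from outside, world axes, zero at the start; "torque": the same for the moment, N m; "width": finger opening in mm.
Only numpy, scipy, OpenCV 4.12 (cv2) and the standard library are available. Lean on these libraries where they do the work, as an engineer would, in place of code of your own. Each camera call takes 0.05 s, during which the arm holds its last target. There are 200 camera calls.

### The job

Push the flow cell gently along the clamp's bed, nose first between the guide rails, until it is fully home against the stop. Then wind the crank clockwise until the pad meets the cell and snug it by feel: firm enough that the gasket seals, but no more, because the glass window cracks. Let go of the crank and leave the glassware round about where it stands.

Things in the scene. Friction and masses are not known exactly. Their poses are not given: they have to be found in the camera images.
- clamp: Grey cast C-shaped screw clamp fixed to the bench. Origin: on the spindle's upright axis, at table level; x runs along the bed towards the stop. Bed: flat slab 25 mm high, 90 mm wide, x = -220 to +85 mm. Column at x = 56 to 84 mm; it carries an arm ending in a round boss (22 mm radius about the axis, 122 to 156 mm above the table) that holds the spindle. The crank turns above 180 mm.
- guide_mouth (a point): Middle of the mouth of the two guide rails, on the bed, 47 mm before the spindle's axis (x = -47 mm of the clamp), axes as the clamp's. Rails are 16 mm high, 54 mm apart from x = -20 to +40 mm of the clamp, and flare to about 75 mm apart at this mouth.
- cell: Flow cell: two aluminium plates, glass between, glass window in the tail half; 170 long x 50 wide x 34 mm high, 0.45 kg (varies). Origin: centre of its underside; x along its length to the nose, which points to the stop. Lies loose on the bed, 75 to 92 mm short of the stop, a few mm and degrees crooked. Push on its tail end face (x = -85 mm). It drags with about 2 to 7 N.
- cell_nose (a point): Centre of the lower edge of the cell's nose end (85 mm ahead of its origin along its x). Fully home it is at the stop face, x = +40 mm in the clamp's frame.
- stop: Steel stop block 60 mm wide, its top 55 mm above the table, fixed at the end of the bed. Its origin and axes are the clamp's; its face to the cell is at x = +40 mm. Ramming the cell against it with more than 40 N spoils the cell.
- knob_mid (a point): Middle of the crank's upright black grip knob, a cylinder 20 mm in diameter and 36 mm high (18 mm above and below this point). It spins freely on its pin, so it can be held while it goes round. It circles the spindle's axis at 45 mm radius, just above the flat crank arm (16 mm wide). Clockwise from above tightens; its start angle varies.
- crank_hub (a point): Top of the hub on the spindle's axis, 16 mm below the knob's middle. A clockwise turn lowers hub, knob and pad by 16 mm. Running free takes about 4.4 N along the knob's circle (friction; at rest it holds as much either way). With the pad pressing it rises 0.57 N per 10 N of pad force, about 4 N per radian. Snug: a rise of about 4 N; at a rise of 8 N the glass cracks. It stays where left.
- screw: The steel spindle (16 mm thick) with all it carries: crank above, round pad (34 mm across) below. Origin: on its axis, 118 mm below the top of the hub. The pad's face is 10 to 18 mm below this origin: its stem's setting differs each time and is not measured. The gap to the cell's top is about 9 to 25 mm at first. The mount gives 1 mm per 30 N. Snug: 35 to 110 N on the cell; 140 N cracks the glass.
- beaker: Glass beaker, 60 mm in diameter, 75 mm high, standing beside the clamp. Origin: centre of its underside. To be left alone.
- jar: Amber glass jar with a white cap, 48 mm in diameter, 60 mm high, on the robot's side of the clamp. Origin: centre of its underside. To be left alone.
- flask: Tall glass bottle, 64 mm in diameter, 150 mm high. Origin: centre of its underside. To be left alone.
- dish: Shallow glass dish, 90 mm in diameter, 16 mm high. Origin: centre of its underside. To be left alone.
Things that resemble listed ones, but are neither listed nor needed, are in the scene too. There is more than one size of the cell; the job needs the middle-sized.

How it is judged (in metres and radians):
On the way, in this order (a step that is already met when the one before it is completed fails the run):
1. the cell is fully home against the stop, before the pad presses on it (x of cell_nose in the frame of clamp above 0.036 m and contact force between screw and cell below 2 N), for 0.2 s.
2. the pad presses snugly on the cell (contact force between screw and cell between 35 and 110 N), for 0.2 s.
At the end, for the whole second after the job is handed in: The cell lies at rest with its nose within 4 mm of the stop face, the pad presses on it with 35 to 110 N, and the crank has been let go (all of step 2 and x of cell_nose in the frame of clamp above 0.036 m and linear speed of cell below 0.01 m/s); the robot touches nothing.
It fails at once if the pad presses on the cell with more than 140 N (cracked glass) (contact force between screw and cell above 140 N).
It fails at once if the cell is rammed against the stop with more than 40 N (contact force between cell and stop above 40 N).
It fails at once if the beaker, jar, bottle or dish is shifted by more than 30 mm (distance of any of beaker, jar, flask, dish from where it was at the start of the episode above 0.03 m).
It also fails if it takes over 64 s, if anything falls off the work surface, if the arm or the gripper's body presses on something with over 40 N, if the wrist force passes 120 N, or if a joint passes its speed limit or range.

## Working session

There is one attempt and no reset: what is moved stays moved. The work goes in short steps, Python scripts to look and compute and a tool call to move; the robot and the scene stay as the last step left them, time stands still between calls to the robot, and variables do not carry over. Pictures are saved under pics/ and viewed, about 8 in all and at most 12, crops included, and the job is handed in when it is done.

Besides the shell and the picture viewer there is one more tool, called after "Request:" in YAML: its name, and indented under it one key for each argument. arm_command: Moves the arm, as the interface text tells. Its arguments: {"type":"object","properties":{"targets":{"type":"array","items":{"type":"array"}},"hand":{"type":"number"}},"required":["targets"]}

```bash
mkdir -p pics; ls; cat > h.py <<'E'
import numpy as np, cv2
from scipy.spatial.transform import Rotation as R
from plant import robot
def ray(c,px):
    u=(px[0]-c["cx"])/c["fx"]; v=(px[1]-c["cy"])/c["fy"]
    if c.get("name")=="wrist":
        r=np.hypot(u,v); d=np.array([u/r*np.sin(r),v/r*np.sin(r),np.cos(r)]) if r>1e-9 else np.array([0,0,1.])
    else: d=np.array([u,v,1.])
    return R.from_quat(c["orientation"]).apply(d/np.linalg.norm(d))
def atz(c,px,z):
    d=ray(c,px); p=np.array(c["position"]); return p+d*(z-p[2])/d[2]
def proj(c,P):
    q=R.from_quat(c["orientation"]).inv().apply(np.array(P)-c["position"])
    if c.get("name")=="wrist":
        r=np.hypot(q[0],q[1]);t=np.arctan2(r,q[2]);u,v=q[:2]/r*t
    else: u,v=q[:2]/q[2]
    return np.array([c["cx"]+c["fx"]*u,c["cy"]+c["fy"]*v])
def cam(n):
    c=robot.read_camera(n); c["name"]=n; return c
def save(c,f,crop=None,s=1):
    im=c["image"][:,:,::-1]
    if crop: im=im[crop[1]:crop[3],crop[0]:crop[2]]
    cv2.imwrite("pics/"+f,cv2.resize(im,None,fx=s,fy=s,interpolation=cv2.INTER_CUBIC))
E
python3 - <<'E'
from h import *
s=robot.state(); print(s)
ims=[]
for n in ["top","scene"]:
    c=cam(n); save(c,n+"0.png",s=1.5)
    print(n,{k:v for k,v in c.items() if k!="image"})
    for q in ["clamp","cell","cell_nose","guide_mouth","stop","knob_mid","crank_hub","beaker","jar","flask","dish"]:
        print(q,[(np.round(d["at"],1).tolist(),round(d["conf"],2)) for d in robot.spot_in(q,n)][:4])
E
```

```text
pics
{'clock': 0.0, 'joint_pos': array([ 1.14937456,  0.43521095,  0.02497941,  1.57411154, -0.0115751 ,
        1.13403519, -0.07507337]), 'qd': array([ 2.57274226e-03,  1.27557627e-04,  4.46089126e-04, -8.77490640e-04,
       -1.20696128e-03,  4.40253029e-04,  5.10583046e-05]), 'joint_efforts': array([-4.00571316e-04, -6.67846298e+01,  9.85026062e-01, -3.14454961e+01,
       -6.04950730e-02,  4.27916273e-02,  2.06413902e-04]), 'ee_pos': array([ 195.6701703 , -593.01945354,  225.94697286]), 'ee_rot': array([ 9.87323710e-01,  1.58717470e-01, -2.12441804e-04, -7.81918300e-04]), 'ft_force': array([ 0.01708166,  0.07183889, -0.27702182]), 'torque': array([ 0.0114571 ,  0.01865934, -0.01536542]), 'width': 92.32763568859347}
top {'fx': 402.3753828996284, 'fy': 402.3753828996284, 'cx': 256.20703017313, 'cy': 186.0203043600436, 'position': array([440.18039509,  47.22971098, 980.90139766]), 'orientation': array([ 0.70825892, -0.70102591,  0.06540345, -0.05152057]), 'name': 'top'}
clamp [([226.7, 201.9], 0.58)]
cell [([279.1, 208.5], 0.98), ([169.5, 121.1], 0.96), ([291.1, 272.2], 0.67)]
cell
[... 471 characters left out ...]
osition': array([1188.38143192,  716.3068008 ,  715.85372838]), 'orientation': array([ 0.31783764,  0.81712796, -0.4516174 , -0.16529628]), 'name': 'scene'}
clamp [([299.7, 231.3], 0.69)]
cell [([269.3, 321.9], 0.77), ([259.8, 214.9], 0.72), ([308.7, 192.5], 0.64), ([315.7, 166.3], 0.62)]
cell_nose [([262.8, 213.3], 0.97), ([303.1, 192.5], 0.79), ([269.3, 325.8], 0.79)]
guide_mouth [([299.1, 232.6], 0.76)]
stop [([296.5, 251.8], 0.57), ([262.6, 214.5], 0.48)]
knob_mid [([175.9, 192.1], 0.61), ([317.9, 164.0], 0.5)]
crank_hub [([309.7, 171.2], 0.67), ([261.1, 215.6], 0.42)]
beaker [([233.0, 249.0], 0.83)]
jar [([337.4, 221.5], 0.8)]
flask [([389.3, 296.7], 0.57)]
dish [([171.9, 193.8], 0.82)]
```

View pics/top0.png

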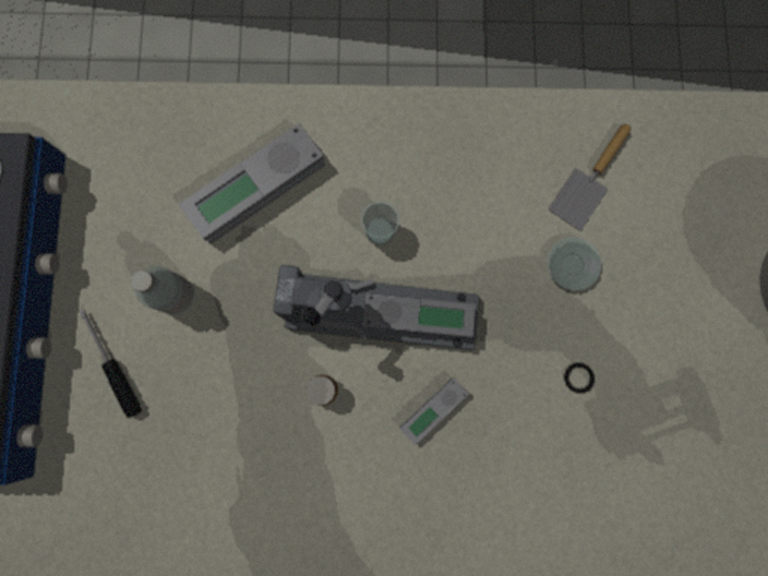

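View pics/scene0.png

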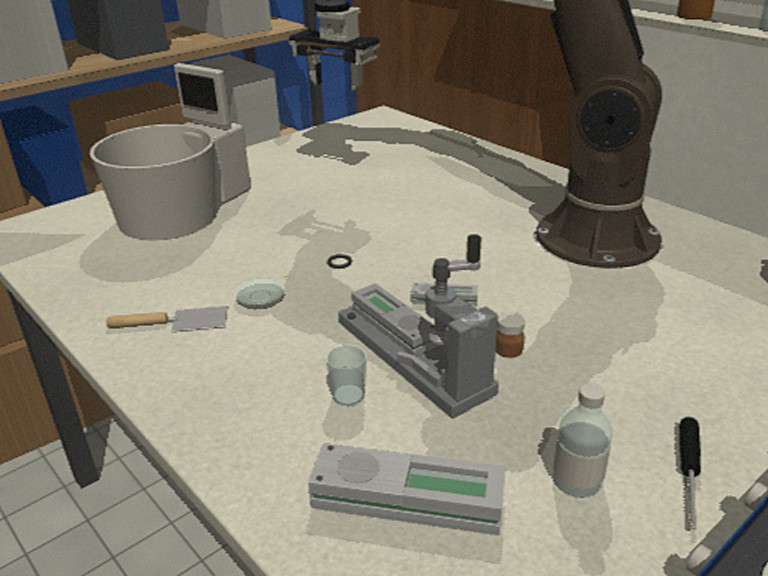

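The top view shows the clamp with its stop at the left (column about 285/1.5) and the middle-sized cell on its bed. The cell's tail is at the right (470,318)/1.5, the hub at about (333,288)/1.5 and the knob at (311,316)/1.5. World +x is up in the picture and +y is left. Next I'll crop in closer.

```bash
python3 - <<'E'
from h import *
c=cam("top"); save(c,"top1.png",(175,165,335,265),5)
s=cam("scene"); save(s,"sc1.png",(215,150,345,280),4.6)
import pickle; pickle.dump((c,s),open("cs.pkl","wb"))
for z in (25,59): print(z,[atz(c,p,z).round(0).tolist() for p in [(480/1.5,293/1.5),(475/1.5,348/1.5),(475/1.5,320/1.5)]])
m=robot.cut_out("cell","top")
for d in m[:3]:
    y,x=np.nonzero(d["pixels"]); print(d["conf"],d["at"],cv2.minAreaRect(np.c_[x,y].astype(np.float32)))
E
```

```text
25 [[579.0, -125.0, 25.0], [491.0, -115.0, 25.0], [536.0, -116.0, 25.0]]
59 [[574.0, -119.0, 59.0], [489.0, -109.0, 59.0], [532.0, -110.0, 59.0]]
0.79 [169.6, 119.6] ((169.0280303955078, 122.59600830078125), (34.279083251953125, 97.52462768554688), 55.304847717285156)
0.7 [290.3, 274.2] ((289.4378967285156, 274.0551452636719), (16.775188446044922, 50.24251937866211), 48.36646270751953)
```

View pics/top1.png

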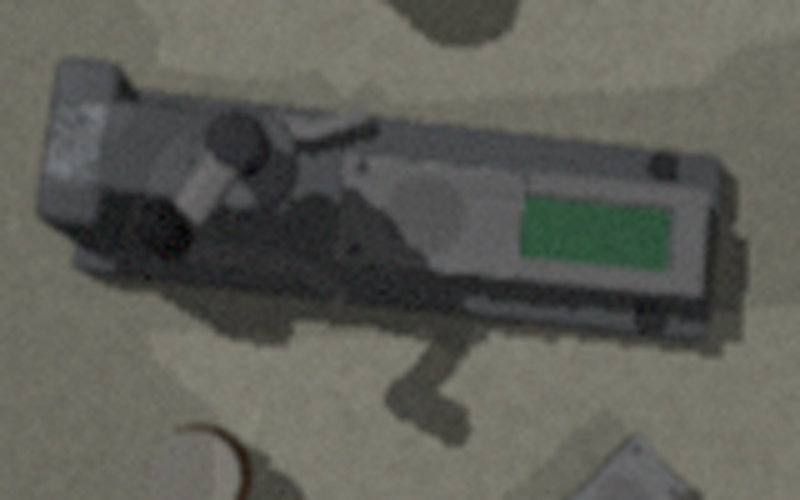

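View pics/sc1.png

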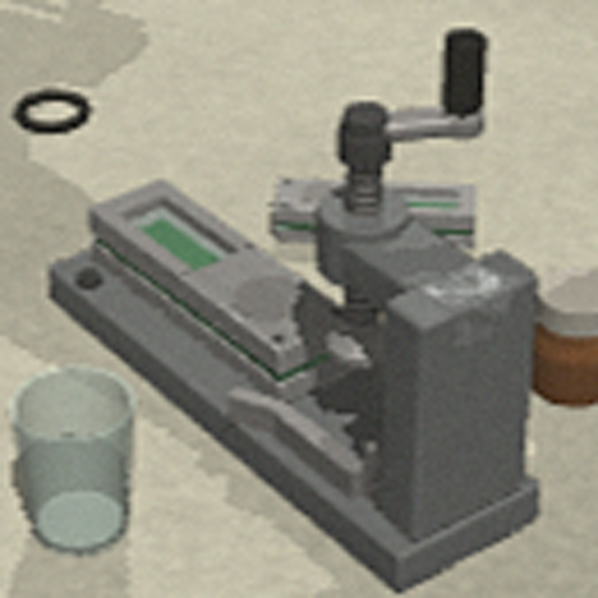

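```bash
cat > fit.py <<'E'
from h import *; import pickle
from scipy.optimize import least_squares
c,s=pickle.load(open("cs.pkl","rb"))
T=lambda p:(c,np.array(p)/5+(175,165)-0.0); S=lambda p:(s,np.array(p)/4.6+(215,150))
def W(q,P): 
    a=q[2]; return np.array([q[0]+np.cos(a)*P[0]-np.sin(a)*P[1],q[1]+np.sin(a)*P[0]+np.cos(a)*P[1],P[2]])
def fit(ob,q0,f=lambda q,P:P):
    r=lambda q:np.concatenate([proj(o[0],W(q,f(q,P)))-o[1] for P,o in ob])
    k=least_squares(r,q0,loss="soft_l1"); print(k.x.round(3),"\n",r(k.x).reshape(-1,2).round(1).tolist()); return k.x
def fc(q,P):
    if P=="hub": return (0,0,q[3])
    if P=="knob": return (45*np.cos(q[4]),45*np.sin(q[4]),q[3]+34)
    return P
obs=[((85,-45,25),S((402,553))),((85,45,25),S((538,487))),((-220,-45,25),S((52,265))),((-220,-45,25),T((722,157))),("hub",S((365,106))),("hub",T((238,138))),("knob",S((466,35))),("knob",T((165,230)))]
q=fit(obs,[535,105,1.65,190,1.],fc)
kn=W(q,fc(q,"knob")); print("knob top",kn,"hub",W(q,fc(q,"hub")))
oc=[((-85,-25,59),T((712,193))),((-85,25,59),T((703,297))),((85,-25,59),T((348,155))),((-85,25,59),S((160,182))),((-85,-25,59),S((92,212))),((85,-25,59),S((283,360)))]
k=fit(oc,[530,-30,1.65])
for P in [(85,0,25),(-85,0,42)]:
    w=W(k,P); d=w[:2]-q[:2];a=q[2]; print(w,"in clamp",np.cos(a)*d[0]+np.sin(a)*d[1],-np.sin(a)*d[0]+np.cos(a)*d[1])
E
python3 fit.py
```

```text
[555.144 100.136   1.461 206.764   1.159] 
 [[-1.0, 0.4], [0.9, -1.5], [-1.4, -0.9], [0.1, 0.3], [-0.1, 0.8], [-1.3, 0.4], [-0.6, -0.7], [-0.5, 0.1]]
knob top [516.12218031 122.54735311 240.76417649] hub [555.14416458 100.13564315 206.76417649]
[538.018 -23.389   1.485] 
 [[-0.9, -0.4], [-0.6, 0.4], [-1.2, 0.2], [-0.0, -1.5], [-1.3, -1.5], [-0.9, -2.5]]
[545.29946726  61.29846081  25.        ] in clamp -39.67992499178197 5.5451194947585
[ 530.7371845  -108.07668472   42.        ] in clamp -209.6324062970889 1.5259033809727995
```

```bash
cat > plan.py <<'E'
import sys
from h import *
# plan.py x y z theta n : equal-step rows to a tool-down pose
def plan(x,y,z,th,n):
    s=robot.state(); r=R.from_quat(s["ee_rot"]); p=s["ee_pos"].copy()
    tgt=R.from_quat([np.cos(th/2),np.sin(th/2),0,0])
    rv=(r.inv()*tgt).as_rotvec(); d=(np.array([x,y,z])-p)/n/1000; rows=[]
    for i in range(n):
        rows.append([np.round(r.inv().apply(d),4).tolist(),np.round(rv/n,3).tolist()]); r=r*R.from_rotvec(rv/n)
    print(str(rows).replace(" ",""))
def st():
    s=robot.state(); x=R.from_quat(s["ee_rot"]).as_matrix(); th=np.arctan2(x[1,0],x[0,0])
    C=np.array([555.1,100.1]);a=1.461;d=s["ee_pos"][:2]-C
    print("t",round(s["clock"],2),s["ee_pos"].round(1),"th",th.round(3),"tilt",x[2].round(3),"F",s["ft_force"].round(1),"w",round(s["width"],1),"clampxy",(np.cos(a)*d[0]+np.sin(a)*d[1]).round(1),(-np.sin(a)*d[0]+np.cos(a)*d[1]).round(1),"q",s["joint_pos"].round(2))
if __name__=="__main__":
    st(); v=[float(a) for a in sys.argv[1:]]
    if v: plan(*v[:4],int(v[4]))
E
python3 plan.py 525 -160 200 1.461 16
```

```text
t 1.35 [ 195.9 -593.6  226.8] th 0.319 tilt [-0.  0. -1.] F [-0.9  0.2  0.4] w 91.5 clampxy -728.8 281.0 q [ 1.15  0.43  0.02  1.57 -0.01  1.13 -0.08]
[[[0.028,-0.0193,0.0017],[0.0,0.0,-0.071]],[[0.0293,-0.0172,0.0017],[0.0,0.0,-0.071]],[[0.0305,-0.0151,0.0017],[0.0,0.0,-0.071]],[[0.0315,-0.0129,0.0017],[0.0,0.0,-0.071]],[[0.0323,-0.0106,0.0017],[0.0,0.0,-0.071]],[[0.033,-0.0083,0.0017],[0.0,0.0,-0.071]],[[0.0335,-0.0059,0.0017],[0.0,0.0,-0.071]],[[0.0338,-0.0035,0.0017],[0.0,0.0,-0.071]],[[0.034,-0.0011,0.0017],[0.0,0.0,-0.071]],[[0.034,0.0014,0.0017],[0.0,0.0,-0.071]],[[0.0338,0.0038,0.0017],[0.0,0.0,-0.071]],[[0.0335,0.0062,0.0017],[0.0,0.0,-0.071]],[[0.0329,0.0085,0.0017],[0.0,0.0,-0.071]],[[0.0322,0.0109,0.0017],[0.0,0.0,-0.071]],[[0.0314,0.0131,0.0017],[0.0,0.0,-0.071]],[[0.0304,0.0154,0.0017],[0.0,0.0,-0.071]]]
```

Request:
arm_command:
  targets:
    - [[0.028,-0.019,0.002],[0,0,-0.071]]
    - [[0.029,-0.017,0.002],[0,0,-0.071]]
    - [[0.03,-0.015,0.002],[0,0,-0.071]]
    - [[0.031,-0.013,0.002],[0,0,-0.071]]
    - [[0.032,-0.011,0.002],[0,0,-0.071]]
    - [[0.033,-0.008,0.002],[0,0,-0.071]]
    - [[0.034,-0.006,0.002],[0,0,-0.071]]
    - [[0.034,-0.004,0.002],[0,0,-0.071]]
    - [[0.034,-0.001,0.002],[0,0,-0.071]]
    - [[0.034,0.001,0.002],[0,0,-0.071]]
    - [[0.034,0.004,0.002],[0,0,-0.071]]
    - [[0.034,0.006,0.002],[0,0,-0.071]]
    - [[0.033,0.008,0.002],[0,0,-0.071]]
    - [[0.032,0.011,0.002],[0,0,-0.071]]
    - [[0.031,0.013,0.002],[0,0,-0.071]]
    - [[0.03,0.015,0.002],[0,0,-0.071]]
  hand: 0

```text
clock: 2.68
ee_pos: [524.4, -145.9, 192.8]
ee_rot: [0.735, 0.678, -0.003, 0.004]
ft_force: [1.4, -0.6, -1.0]
width: 0.3
```

```bash
python3 plan.py 525 -160 180 1.461 6; python3 - <<'E'
from h import *
c=cam("wrist"); save(c,"w0.png",s=1.5); print({k:v for k,v in c.items() if k!="image"})
for P in [(530.7,-108,59),(555,100,207)]: print(proj(c,P))
E
```

```text
t 2.68 [ 524.4 -145.9  192.8] th 1.489 tilt [-0.01   0.003 -1.   ] F [ 1.4 -0.6 -1. ] w 0.3 clampxy -247.9 3.6 q [ 0.48  0.37 -0.42  1.79  0.19  1.01 -0.09]
[[[-0.0023,0.0003,0.0022],[0.0,0.002,0.005]],[[-0.0023,0.0003,0.0021],[0.0,0.002,0.005]],[[-0.0023,0.0003,0.0021],[0.0,0.002,0.005]],[[-0.0023,0.0003,0.0021],[0.0,0.002,0.005]],[[-0.0023,0.0003,0.0021],[0.0,0.002,0.005]],[[-0.0023,0.0004,0.0021],[0.0,0.002,0.005]]]
{'fx': 297.3186396354542, 'fy': 297.3186396354542, 'cx': 256.6886314725348, 'cy': 190.66139269184927, 'position': array([530.07257618, -71.48408771, 349.60876565]), 'orientation': array([ 0.98917941, -0.0398026 , -0.00384473,  0.1411562 ]), 'name': 'wrist'}
[259.22224975 143.41484618]
[ 274.56199245 -155.21694091]
```

View pics/w0.png

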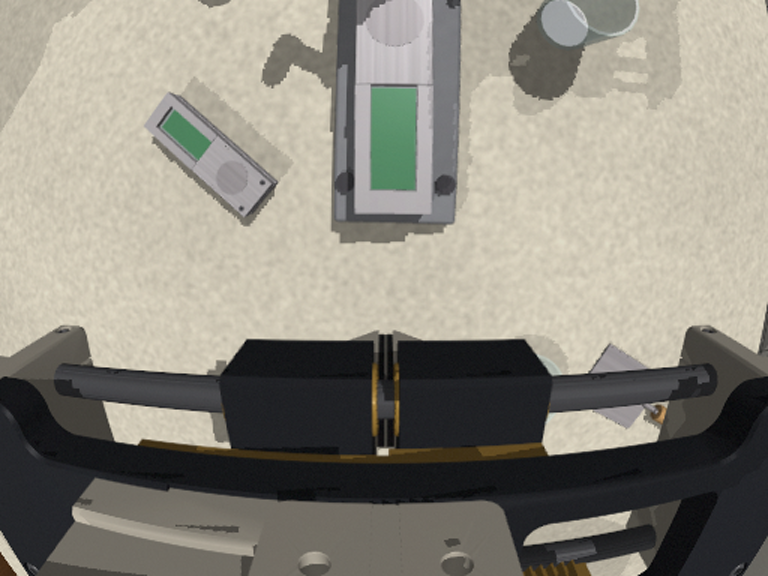

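The wrist view shows the cell's tail edge at (393,213), and the fit projects it to (389,215), so they agree within about 3 mm. I'll descend behind the tail.

```bash
python3 plan.py 529.5 -142 40 1.461 8
```

```text
t 2.73 [ 528.3 -138.1  192.8] th 1.503 tilt [-0.006  0.005 -1.   ] F [3.  6.6 0.5] w 0.3 clampxy -239.7 0.5 q [ 0.48  0.37 -0.43  1.79  0.19  1.01 -0.09]
[[[-0.0004,0.0001,0.0191],[0.001,0.001,0.005]],[[-0.0004,0.0001,0.0191],[0.001,0.001,0.005]],[[-0.0004,0.0001,0.0191],[0.001,0.001,0.005]],[[-0.0004,0.0001,0.0191],[0.001,0.001,0.005]],[[-0.0004,0.0001,0.0191],[0.001,0.001,0.005]],[[-0.0004,0.0002,0.0191],[0.001,0.001,0.005]],[[-0.0004,0.0002,0.0191],[0.001,0.001,0.005]],[[-0.0005,0.0002,0.0191],[0.001,0.001,0.005]]]
```

Request:
arm_command:
  targets:
    - [[0,0,0],[0,0,0.01]]
    - [[-0.002,0,0.01],[0,0,0.01]]
    - [[-0.002,0,0.02],[0,0,0.01]]
    - [[-0.001,0,0.02],[0,0,0.005]]
    - [[0,0,0.02],[0,0,0]]
    - [[0,0,0.02],[0,0,0]]
    - [[0,0,0.02],[0,0,0]]
    - [[0,0,0.015],[0,0,0]]
    - [[0,0,0.01],[0,0,0]]
    - [[0,0,0],[0,0,0]]
    - [[0,0,0],[0,0,0]]

```text
clock: 3.65
ee_pos: [523.1, -156.1, 48.5]
ee_rot: [0.751, 0.66, -0.003, 0.006]
ft_force: [0.9, 0.0, -0.1]
width: 0.3
```

```bash
python3 plan.py 529.5 -138 40 1.461 4
```

```text
t 3.65 [ 523.1 -156.1   48.5] th 1.442 tilt [-0.012  0.004 -1.   ] F [ 0.9  0.  -0.1] w 0.3 clampxy -258.1 3.7 q [ 0.44  0.55 -0.34  1.93  0.3   0.7  -0.22]
[[[0.0047,0.001,0.0021],[0.001,0.003,-0.005]],[[0.0047,0.001,0.0021],[0.001,0.003,-0.005]],[[0.0047,0.001,0.0021],[0.001,0.003,-0.005]],[[0.0047,0.0011,0.0021],[0.001,0.003,-0.005]]]
```

Request:
arm_command:
  targets:
    - [[0.005,0.002,0.002],[0.001,0.003,-0.005]]
    - [[0.008,0.001,0.002],[0.001,0.003,-0.005]]
    - [[0.008,0.001,0.002],[0.001,0.003,-0.005]]
    - [[0.006,0.001,0.002],[0,0.003,-0.005]]
    - [[0.003,0.001,0.001],[0,0,0]]
    - [[0.002,0,0],[0,0,0]]
    - [[0.0,0,0],[0,0,0]]

```text
clock: 4.23
ee_pos: [536.5, -122.0, 42.1]
ee_rot: [0.744, 0.668, 0.003, 0.002]
ft_force: [-0.1, 0.3, -0.2]
width: 0.7
```

```bash
python3 plan.py
```

```text
t 4.23 [ 536.5 -122.    42.1] th 1.463 tilt [ 0.001  0.007 -1.   ] F [-0.1  0.3 -0.2] w 0.7 clampxy -222.8 -5.8 q [ 0.38  0.56 -0.35  1.93  0.29  0.69 -0.25]
```

Request:
arm_command:
  targets:
    - [[0,-0.003,0],[0,0,0]]
    - [[0.001,-0.002,0],[0,0,0]]
    - [[0.002,0,0],[0,0,0]]
    - [[0.003,0,0],[0,0,0]]
    - [[0.003,0,0],[0,0,0]]
    - [[0.003,0,0],[0,0,0]]
    - [[0.003,0,0],[0,0,0]]
    - [[0.003,0,0],[0,0,0]]

```text
clock: 4.9
ee_pos: [531.9, -106.6, 42.4]
ee_rot: [0.745, 0.667, 0.001, 0.004]
ft_force: [0.2, -2.9, 0.9]
width: -0.2
```

```bash
python3 plan.py
```

```text
t 4.9 [ 531.9 -106.6   42.4] th 1.459 tilt [-0.004  0.006 -1.   ] F [ 0.2 -2.9  0.9] w -0.2 clampxy -208.0 0.4 q [ 0.35  0.55 -0.35  1.95  0.3   0.68 -0.29]
```

Request:
arm_command:
  targets:
    - [[0.003,0,0],[0,0,0]]
    - [[0.003,0,0],[0,0,0]]
    - [[0.003,0,0],[0,0,0]]
    - [[0.003,0,0],[0,0,0]]
    - [[0.003,0,0],[0,0,0]]
    - [[0.003,0,0],[0,0,0]]
    - [[0.003,0,0],[0,0,0]]
    - [[0.003,0,0],[0,0,0]]
    - [[0.003,0,0],[0,0,0]]
    - [[0.003,0,0],[0,0,0]]
    - [[0.003,0,0],[0,0,0]]
    - [[0.003,0,0],[0,0,0]]

```text
clock: 5.9
ee_pos: [536.6, -67.5, 42.4]
ee_rot: [0.746, 0.666, 0.001, 0.004]
ft_force: [-0.7, -4.1, 1.6]
width: 0.6
```

```bash
python3 plan.py
```

```text
t 5.9 [536.6 -67.5  42.4] th 1.458 tilt [-0.004  0.007 -1.   ] F [-0.7 -4.1  1.6] w 0.6 clampxy -168.6 0.1 q [ 0.28  0.55 -0.35  1.95  0.3   0.68 -0.37]
```

Request:
arm_command:
  targets:
    - [[0.003,0,0],[0,0,0]]
    - [[0.003,0,0],[0,0,0]]
    - [[0.003,0,0],[0,0,0]]
    - [[0.003,0,0],[0,0,0]]
    - [[0.002,0,0],[0,0,0]]
    - [[0.002,0,0],[0,0,0]]
    - [[0.0015,0,0],[0,0,0]]

```text
clock: 6.48
ee_pos: [538.8, -47.9, 42.4]
ee_rot: [0.746, 0.666, 0.001, 0.004]
ft_force: [0.0, -5.0, 1.8]
width: 0.3
```

```bash
python3 plan.py
```

```text
t 6.48 [538.8 -47.9  42.4] th 1.459 tilt [-0.005  0.007 -1.   ] F [ 0.  -5.   1.8] w 0.3 clampxy -148.9 0.0 q [ 0.24  0.55 -0.35  1.95  0.3   0.68 -0.4 ]
```

Request:
arm_command:
  targets:
    - [[0.0012,0,0],[0,0,0]]
    - [[0.001,0,0],[0,0,0]]
    - [[0.001,0,0],[0,0,0]]
    - [[0.001,0,0],[0,0,0]]
    - [[0.001,0,0],[0,0,0]]

```text
clock: 6.9
ee_pos: [539.3, -42.6, 42.4]
ee_rot: [0.746, 0.666, 0.0, 0.004]
ft_force: [-0.5, -4.6, 2.5]
width: 0.8
```

Request:
arm_command:
  targets:
    - [[0.001,0,0],[0,0,0]]
    - [[0.001,0,0],[0,0,0]]

```text
clock: 7.07
ee_pos: [539.5, -40.6, 42.4]
ee_rot: [0.746, 0.666, 0.0, 0.004]
ft_force: [-0.1, -3.7, 1.7]
width: 0.3
```

Request:
arm_command:
  targets:
    - [[0.001,0,0],[0,0,0]]
    - [[0.001,0,0],[0,0,0]]

```text
clock: 7.23
ee_pos: [539.7, -39.4, 42.4]
ee_rot: [0.746, 0.666, -0.0, 0.004]
ft_force: [-1.6, -10.5, 3.5]
width: 0.4
```

Request:
arm_command:
  targets:
    - [[0.001,0,0],[0,0,0]]

```text
clock: 7.32
ee_pos: [539.7, -39.4, 42.4]
ee_rot: [0.746, 0.666, -0.001, 0.005]
ft_force: [-0.4, -7.3, 3.3]
width: 0.7
```

Request:
arm_command:
  targets:
    - [[0.001,0,0],[0,0,0]]

```text
clock: 7.4
ee_pos: [539.6, -39.4, 42.4]
ee_rot: [0.747, 0.665, -0.001, 0.005]
ft_force: [-0.8, -7.7, 2.7]
width: 0.5
```

```bash
python3 plan.py
```

```text
t 7.4 [539.6 -39.4  42.4] th 1.456 tilt [-0.009  0.006 -1.   ] F [-0.8 -7.7  2.7] w 0.5 clampxy -140.4 0.1 q [ 0.22  0.55 -0.34  1.95  0.3   0.68 -0.43]
```

Request:
arm_command:
  targets:
    - [[0.002,0,0],[0,0,0]]
    - [[0.002,0,0],[0,0,0]]

```text
clock: 7.57
ee_pos: [539.6, -39.5, 42.4]
ee_rot: [0.748, 0.664, -0.003, 0.006]
ft_force: [-1.2, -10.9, 3.7]
width: 0.3
```

Request:
arm_command:
  targets:
    - [[0,0,0],[0,0,0]]
    - [[-0.004,0,0],[0,0,0]]
    - [[-0.01,0,0],[0,0,0]]
    - [[-0.02,0,0],[0,0,0]]
    - [[-0.02,0,-0.01],[0,0,0]]
    - [[-0.01,0,-0.02],[0,0,0]]
    - [[0,0,-0.03],[0,0,0]]
    - [[0,0,-0.03],[0,0,0]]
    - [[0,0,-0.03],[0,0,0]]
    - [[0,0,0],[0,0,0]]
  hand: 0

```text
clock: 8.4
ee_pos: [529.6, -101.3, 165.2]
ee_rot: [0.745, 0.667, -0.001, 0.001]
ft_force: [1.7, -0.3, -0.4]
width: 0.5
```

```bash
python3 - <<'E'
from h import *; from plan import st
from fit import W
st(); c=cam("wrist"); save(c,"w1.png",s=1.5)
t=cam("top"); save(t,"t1.png",(175,165,335,265),5)
s=cam("scene")
q=[555.1,100.1,1.461]
for n,P in dict(tailL=(-130,25,59),tailR=(-130,-25,59),bedL=(-220,45,25),bedR=(-220,-45,25),hub=(0,0,207)).items(): print(n,(proj(c,W(q,P))*1.5).round(0), "top",((proj(t,W(q,P))-(175,165))*5).round(0))
for n in ("top","scene"):
    for k in("crank_hub","knob_mid"): print(n,k,robot.spot_in(k,n)[:2])
E
```

```text
[555.144 100.136   1.461 206.764   1.159] 
 [[-1.0, 0.4], [0.9, -1.5], [-1.4, -0.9], [0.1, 0.3], [-0.1, 0.8], [-1.3, 0.4], [-0.6, -0.7], [-0.5, 0.1]]
knob top [516.12218031 122.54735311 240.76417649] hub [555.14416458 100.13564315 206.76417649]
[538.018 -23.389   1.485] 
 [[-0.9, -0.4], [-0.6, 0.4], [-1.2, 0.2], [-0.0, -1.5], [-1.3, -1.5], [-0.9, -2.5]]
[545.29946726  61.29846081  25.        ] in clamp -39.67992499178197 5.5451194947585
[ 530.7371845  -108.07668472   42.        ] in clamp -209.6324062970889 1.5259033809727995
t 8.4 [ 529.6 -101.3  165.2] th 1.46 tilt [-0.004  0.    -1.   ] F [ 1.7 -0.3 -0.4] w 0.5 clampxy -203.0 3.3 q [ 0.4   0.39 -0.41  1.84  0.19  0.95 -0.21]
tailL [347. 164.] top [527. 275.]
tailR [433. 164.] top [539. 168.]
bedL [325. 294.] top [705. 345.]
bedR [453. 294.] top [723. 159.]
hub [ 395. -213.] top [232. 140.]
top crank_hub [{'at': [215.4, 202.3], 'conf': 0.6}]
top knob_mid [{'at': [209.6, 211.1], 'conf': 0.53}]
scene crank_hub [{'at': [311.9, 173.9], 'conf': 0.55}]
scene knob_mid [{'at': [318.0, 164.4], 'conf': 0.49}, {'at': [231.6, 248.9], 'conf': 0.16}]
```

View pics/w1.png

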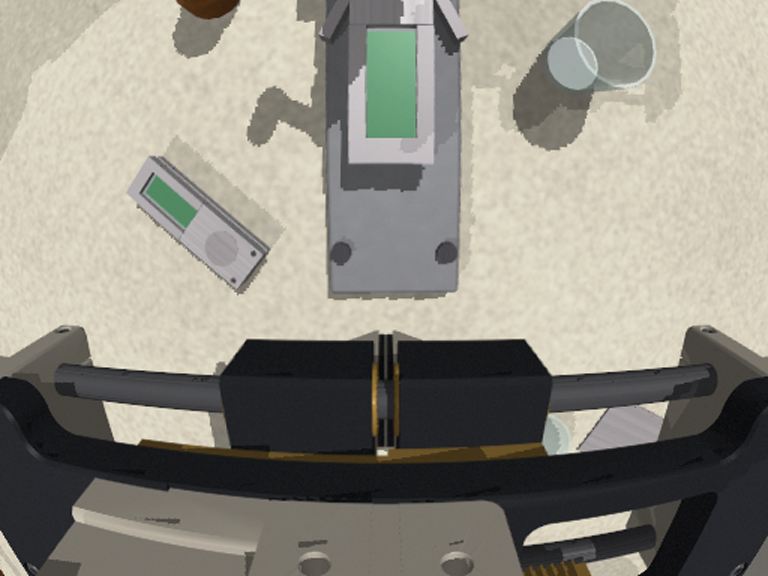

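The cell's tail is at row 163, and the prediction for fully home was 164, so it is home. The bed sits about 2 mm further towards world +x than the fit says. Next is the crank: rise, and take one close look at the knob.

Request:
arm_command:
  targets:
    - [[0,0,-0.03],[0,0,0]]
    - [[0,0,-0.03],[0,0,0]]
    - [[0.01,0,-0.03],[0,0,0]]
    - [[0.025,-0.002,-0.02],[0,0,0]]
    - [[0.03,-0.006,0],[0,0,0]]
    - [[0.03,-0.006,0],[0,0,0]]
    - [[0.025,-0.006,0],[0,0,0]]
    - [[0.015,-0.005,0],[0,0,0]]
    - [[0,0,0],[0,0,0]]
    - [[0,0,0],[0,0,0]]
  hand: 0.4

```text
clock: 9.58
ee_pos: [513.6, 42.1, 264.9]
ee_rot: [0.745, 0.667, -0.009, -0.009]
ft_force: [0.2, -1.2, 0.3]
width: 36.7
```

```bash
sed -i 's/^q=fit/if __name__!="__main__": obs=[]\nq=fit/' fit.py; python3 - <<'E'
s=open('fit.py').read(); i=s.index('def fc'); open('fit.py','w').write(s[:i])
E
python3 - <<'E'
from h import *; from plan import st; from fit import W
st(); c=cam("wrist"); save(c,"w2.png",s=1.5); st()
q=[555.1,100.1,1.461]
print((proj(c,(516,122.5,240.8))*1.5).round(),(proj(c,W(q,(0,0,206.8)))*1.5).round())
for k in("crank_hub","knob_mid"): print(k,robot.spot_in(k,"wrist")[:2])
for d in robot.cut_out("knob_mid","wrist")[:1]:
    y,x=np.nonzero(d["pixels"]); print(d["at"],x.min(),x.max(),y.min(),y.max())
E
```

```text
t 9.58 [513.6  42.1 264.9] th 1.461 tilt [-0.002 -0.026 -1.   ] F [ 0.2 -1.2  0.3] w 36.7 clampxy -62.2 34.9 q [ 0.21  0.29 -0.49  1.73  0.14  1.19 -0.43]
t 9.63 [513.5  42.  264.8] th 1.461 tilt [-0.001 -0.026 -1.   ] F [-0.8 -0.  -0.6] w 37.1 clampxy -62.3 34.9 q [ 0.21  0.29 -0.49  1.73  0.14  1.19 -0.43]
[370. 146.] [460. 187.]
crank_hub [{'at': [276.6, 108.3], 'conf': 0.85}]
knob_mid [{'at': [254.5, 91.7], 'conf': 0.62}]
[253.5, 91.8] 236 268 78 108
```

View pics/w2.png

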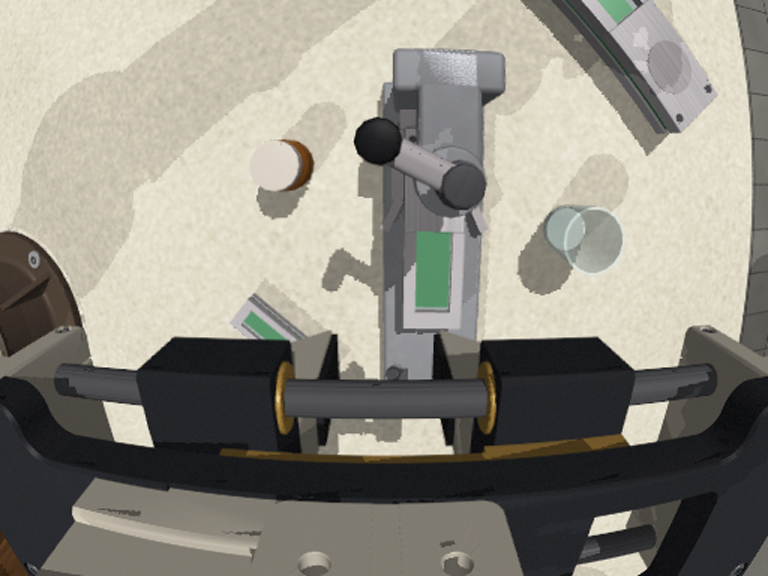

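The knob top shows at (378,141) and the hub at (463,187), which puts the knob at about (519,124.5) mm and the hub at (556.6,100).

```bash
python3 plan.py 519 124.5 262 1.461 5
```

```text
t 9.78 [514.1  40.1 265.1] th 1.457 tilt [-0.002 -0.025 -1.   ] F [-0.1 -0.4  1.1] w 36.8 clampxy -64.1 34.2 q [ 0.21  0.29 -0.49  1.73  0.14  1.19 -0.43]
[[[0.0169,-0.0009,0.0006],[-0.005,0.0,-0.001]],[[0.0169,-0.0009,0.0006],[-0.005,0.0,-0.001]],[[0.0169,-0.0009,0.0006],[-0.005,0.0,-0.001]],[[0.0169,-0.0009,0.0006],[-0.005,0.0,-0.001]],[[0.0169,-0.0009,0.0006],[-0.005,0.0,-0.001]]]
```

Request:
arm_command:
  targets:
    - [[0.017,-0.001,0],[-0.005,0,0]]
    - [[0.017,-0.001,0],[-0.005,0,0]]
    - [[0.017,-0.001,0],[-0.005,0,0]]
    - [[0.015,-0.001,0],[-0.005,0,0]]
    - [[0.008,0,0],[-0.005,0,0]]
    - [[0,0,0],[0,0,0]]
    - [[0,0,0],[0,0,0]]

```text
clock: 10.37
ee_pos: [521.4, 106.2, 263.3]
ee_rot: [0.752, 0.66, -0.002, 0.002]
ft_force: [-0.2, -1.2, -0.2]
width: 36.5
```

```bash
python3 plan.py 519 124.5 214 1.461 5
```

```text
t 10.37 [521.4 106.2 263.3] th 1.441 tilt [-0.006 -0.001 -1.   ] F [-0.2 -1.2 -0.2] w 36.5 clampxy 2.4 34.1 q [ 0.09  0.31 -0.51  1.71  0.17  1.17 -0.59]
[[[0.0036,-0.001,0.0098],[-0.0,0.001,-0.004]],[[0.0036,-0.0009,0.0098],[-0.0,0.001,-0.004]],[[0.0036,-0.0009,0.0098],[-0.0,0.001,-0.004]],[[0.0036,-0.0009,0.0099],[-0.0,0.001,-0.004]],[[0.0036,-0.0009,0.0099],[-0.0,0.001,-0.004]]]
```

Request:
arm_command:
  targets:
    - [[0.009,-0.001,0],[0,0,-0.005]]
    - [[0.006,-0.001,0],[0,0,-0.005]]
    - [[0.003,0,0.003],[0,0,-0.005]]
    - [[0.001,0,0.004],[0,0,0]]
    - [[0,0,0.003],[0,0,0]]
    - [[0,0,0],[0,0,0]]

```text
clock: 10.87
ee_pos: [522.6, 122.9, 251.8]
ee_rot: [0.748, 0.664, -0.003, 0.002]
ft_force: [-0.4, -0.7, -0.1]
width: 37.0
```

```bash
python3 plan.py 519 124.5 214 1.461 5
```

```text
t 10.87 [522.6 122.9 251.8] th 1.452 tilt [-0.008 -0.001 -1.   ] F [-0.4 -0.7 -0.1] w 37.0 clampxy 19.1 34.8 q [ 0.06  0.32 -0.52  1.72  0.18  1.15 -0.63]
[[[0.0003,-0.0007,0.0076],[-0.0,0.002,-0.002]],[[0.0003,-0.0008,0.0076],[-0.0,0.002,-0.002]],[[0.0003,-0.0008,0.0076],[-0.0,0.002,-0.002]],[[0.0003,-0.0008,0.0076],[-0.0,0.002,-0.002]],[[0.0003,-0.0008,0.0076],[-0.0,0.002,-0.002]]]
```

Request:
arm_command:
  targets:
    - [[0,-0.002,0.003],[0,0.002,0]]
    - [[0,-0.002,0.007],[0,0.002,0]]
    - [[0,-0.001,0.007],[0,0.002,0]]
    - [[0,0,0.007],[0,0,0]]
    - [[0,0,0.006],[0,0,0]]
    - [[0,0,0.003],[0,0,0]]
    - [[0,0,0],[0,0,0]]
    - [[0,0,0],[0,0,0]]

```text
clock: 11.53
ee_pos: [516.2, 122.0, 213.9]
ee_rot: [0.748, 0.663, -0.002, -0.0]
ft_force: [0.1, 0.0, -0.9]
width: 36.6
```

```bash
python3 plan.py 519 124.5 214 1.461 5
```

```text
t 11.53 [516.2 122.  213.9] th 1.451 tilt [-0.002 -0.003 -1.   ] F [ 0.1  0.  -0.9] w 36.6 clampxy 17.5 41.1 q [ 0.06  0.35 -0.51  1.78  0.19  1.06 -0.64]
[[[0.0006,0.0005,-0.0],[-0.001,0.0,-0.002]],[[0.0006,0.0005,-0.0],[-0.001,0.0,-0.002]],[[0.0006,0.0005,-0.0],[-0.001,0.0,-0.002]],[[0.0006,0.0005,-0.0],[-0.001,0.0,-0.002]],[[0.0006,0.0005,-0.0],[-0.001,0.0,-0.002]]]
```

Now I'll nudge into place and close on the knob.

Request:
arm_command:
  targets:
    - [[0.001,0.002,0],[0,0,0]]
    - [[0.001,0.001,0],[0,0,0]]
    - [[0,0,0],[0,0,0]]

```text
clock: 11.78
ee_pos: [520.2, 123.9, 214.3]
ee_rot: [0.748, 0.663, -0.002, -0.0]
ft_force: [0.3, 0.3, 0.7]
width: 36.5
```

Request:
arm_command:
  targets:
    - [[0,0,0],[0,0,0]]
    - [[0,0,0],[0,0,0]]
    - [[0,0,0],[0,0,0]]
    - [[0,0,0],[0,0,0]]
    - [[0,0,0],[0,0,0]]
  hand: 0

```text
clock: 12.2
ee_pos: [519.4, 124.6, 214.9]
ee_rot: [0.748, 0.664, -0.002, -0.001]
ft_force: [0.3, 0.5, -1.3]
width: 19.1
```

```bash
cat > arc.py <<'E'
import sys
from h import *; from plan import st
# arc.py cx cy dphi n : rows for a clockwise helix about (cx,cy), and force split at the knob
cx,cy,dp,n=float(sys.argv[1]),float(sys.argv[2]),float(sys.argv[3]),int(sys.argv[4])
st(); s=robot.state(); p=s["ee_pos"]; d=p[:2]-(cx,cy); ph=np.arctan2(d[1],d[0])
F=s["ft_force"]; er=d/np.linalg.norm(d); et=np.array([er[1],-er[0]])
print("phi",ph.round(3),"r",np.linalg.norm(d).round(1),"Ftan(drag)",(-F[:2]@et).round(2),"Frad",(F[:2]@er).round(2))
r=R.from_quat(s["ee_rot"]); x=r.as_matrix(); th=np.arctan2(x[1,0],x[0,0])
fix=(r.inv()*R.from_quat([np.cos(1.455/2),np.sin(1.455/2),0,0])).as_rotvec(); print("orientation fix",fix.round(3))
rows=[]
for i in range(n):
    a=ph-dp*i; v=45*np.array([np.cos(a-dp)-np.cos(a),np.sin(a-dp)-np.sin(a)])/1000
    rows.append([*np.round(r.inv().apply([*v,-0.002546*dp]),4).tolist()])
print(rows)
E
python3 arc.py 556.6 100 0.1 18
```

```text
t 12.2 [519.4 124.6 214.9] th 1.452 tilt [-0.002 -0.004 -1.   ] F [ 0.3  0.5 -1.3] w 19.1 clampxy 20.4 38.2 q [ 0.06  0.35 -0.51  1.77  0.19  1.07 -0.64]
phi 2.558 r 44.6 Ftan(drag) -0.61 Frad 0.05
orientation fix [-0.004  0.002 -0.003]
[[0.0039, 0.0022, 0.0002], [0.0037, 0.0026, 0.0002], [0.0034, 0.0029, 0.0002], [0.0031, 0.0033, 0.0002], [0.0027, 0.0036, 0.0002], [0.0024, 0.0038, 0.0002], [0.002, 0.004, 0.0002], [0.0016, 0.0042, 0.0002], [0.0011, 0.0044, 0.0002], [0.0007, 0.0044, 0.0002], [0.0003, 0.0045, 0.0002], [-0.0002, 0.0045, 0.0002], [-0.0006, 0.0045, 0.0002], [-0.0011, 0.0044, 0.0002], [-0.0015, 0.0042, 0.0002], [-0.0019, 0.0041, 0.0002], [-0.0023, 0.0039, 0.0002], [-0.0027, 0.0036, 0.0002]]
```

The knob is held: width 19.1 mm, radius 44.6 mm. I'll start winding.

Request:
arm_command:
  targets:
    - [[0.0039,0.0022,0.0003],[0,0,0]]
    - [[0.0037,0.0026,0.0003],[0,0,0]]
    - [[0.0034,0.0029,0.0003],[0,0,0]]
    - [[0.0031,0.0033,0.0002],[0,0,0]]
    - [[0.0027,0.0036,0.0003],[0,0,0]]
    - [[0.0024,0.0038,0.0002],[0,0,0]]
    - [[0.002,0.004,0.0003],[0,0,0]]
    - [[0.0016,0.0042,0.0002],[0,0,0]]
    - [[0.0011,0.0044,0.0003],[0,0,0]]

```text
clock: 12.95
ee_pos: [554.9, 144.5, 212.3]
ee_rot: [0.748, 0.663, -0.004, 0.0]
ft_force: [-4.4, -3.3, 5.1]
width: 19.3
```

```bash
python3 arc.py 556.6 100 0.1 18
```

```text
t 12.95 [554.9 144.5 212.3] th 1.45 tilt [-0.006 -0.006 -1.   ] F [-4.4 -3.3  5.1] w 19.3 clampxy 44.1 5.1 q [ 0.01  0.42 -0.5   1.68  0.22  1.1  -0.68]
phi 1.609 r 44.5 Ftan(drag) 4.5 Frad -3.12
orientation fix [-0.006  0.006 -0.005]
[[0.0005, 0.0045, 0.0002], [0.0, 0.0045, 0.0002], [-0.0004, 0.0045, 0.0002], [-0.0009, 0.0044, 0.0002], [-0.0013, 0.0043, 0.0002], [-0.0017, 0.0042, 0.0002], [-0.0021, 0.004, 0.0002], [-0.0025, 0.0037, 0.0002], [-0.0029, 0.0035, 0.0003], [-0.0032, 0.0032, 0.0003], [-0.0035, 0.0028, 0.0003], [-0.0038, 0.0025, 0.0003], [-0.004, 0.0021, 0.0003], [-0.0042, 0.0017, 0.0003], [-0.0043, 0.0012, 0.0003], [-0.0044, 0.0008, 0.0003], [-0.0045, 0.0004, 0.0003], [-0.0045, -0.0001, 0.0003]]
```

Request:
arm_command:
  targets:
    - [[0.0005,0.0045,0.0002],[0,0,0]]
    - [[0,0.0045,0.0002],[0,0,0]]
    - [[-0.0004,0.0045,0.0002],[0,0,0]]
    - [[-0.0009,0.0044,0.0002],[0,0,0]]
    - [[-0.0013,0.0043,0.0002],[0,0,0]]
    - [[-0.0017,0.0042,0.0002],[0,0,0]]
    - [[-0.0021,0.004,0.0002],[0,0,0]]
    - [[-0.0025,0.0037,0.0002],[0,0,0]]
    - [[-0.0029,0.0035,0.0002],[0,0,0]]
    - [[-0.0032,0.0032,0.0002],[0,0,0]]
    - [[-0.0035,0.0028,0.0003],[0,0,0]]
    - [[-0.0038,0.0025,0.0003],[0,0,0]]
    - [[-0.004,0.0021,0.0003],[0,0,0]]
    - [[-0.0042,0.0017,0.0003],[0,0,0]]
    - [[-0.0043,0.0012,0.0003],[0,0,0]]

```text
clock: 14.2
ee_pos: [600.6, 109.9, 208.8]
ee_rot: [0.746, 0.665, -0.008, -0.007]
ft_force: [-6.1, 2.8, 4.7]
width: 18.9
```

```bash
python3 arc.py 556.6 100 0.1 12
```

```text
t 14.2 [600.6 109.9 208.8] th 1.456 tilt [-0.002 -0.021 -1.   ] F [-6.1  2.8  4.7] w 18.9 clampxy 14.7 -44.1 q [ 0.06  0.49 -0.48  1.58  0.23  1.15 -0.59]
phi 0.222 r 45.1 Ftan(drag) 4.09 Frad -5.31
orientation fix [-0.021  0.002  0.001]
[[-0.0043, 0.0013, 0.0002], [-0.0044, 0.0008, 0.0002], [-0.0045, 0.0004, 0.0003], [-0.0045, -0.0001, 0.0003], [-0.0045, -0.0005, 0.0003], [-0.0044, -0.0009, 0.0003], [-0.0043, -0.0014, 0.0003], [-0.0041, -0.0018, 0.0003], [-0.0039, -0.0022, 0.0003], [-0.0037, -0.0026, 0.0003], [-0.0034, -0.0029, 0.0003], [-0.0031, -0.0033, 0.0003]]
```

Request:
arm_command:
  targets:
    - [[-0.0043,0.0012,0.0002],[-0.002,0,0]]
    - [[-0.0044,0.0007,0.0002],[-0.002,0,0]]
    - [[-0.0045,0.0003,0.0002],[-0.002,0,0]]
    - [[-0.0045,-0.0002,0.0002],[-0.002,0,0]]
    - [[-0.0045,-0.0006,0.0002],[-0.002,0,0]]
    - [[-0.0044,-0.001,0.0002],[-0.002,0,0]]
    - [[-0.0043,-0.0014,0.0002],[-0.002,0,0]]
    - [[-0.0041,-0.0018,0.0003],[-0.002,0,0]]
    - [[-0.0039,-0.0022,0.0002],[-0.002,0,0]]
    - [[-0.0037,-0.0026,0.0002],[0,0,0]]

```text
clock: 15.03
ee_pos: [596.1, 77.9, 207.2]
ee_rot: [0.744, 0.668, 0.01, -0.002]
ft_force: [4.4, 2.3, -1.9]
width: 19.5
```

```bash
python3 arc.py 556.6 100 0.1 12
```

```text
t 15.03 [596.1  77.9 207.2] th 1.464 tilt [ 0.018  0.011 -1.   ] F [ 4.4  2.3 -1.9] w 19.5 clampxy -17.5 -43.2 q [ 0.13  0.45 -0.49  1.64  0.22  1.09 -0.52]
phi -0.509 r 45.3 Ftan(drag) 4.13 Frad 2.76
orientation fix [ 0.011 -0.018  0.009]
[[-0.004, -0.002, 0.0002], [-0.0038, -0.0024, 0.0002], [-0.0036, -0.0027, 0.0002], [-0.0033, -0.0031, 0.0002], [-0.003, -0.0034, 0.0002], [-0.0026, -0.0037, 0.0002], [-0.0022, -0.0039, 0.0002], [-0.0018, -0.0041, 0.0002], [-0.0014, -0.0043, 0.0002], [-0.001, -0.0044, 0.0002], [-0.0005, -0.0045, 0.0002], [-0.0001, -0.0045, 0.0002]]
```

Request:
arm_command:
  targets:
    - [[-0.004,-0.002,0.0003],[0,-0.002,0]]
    - [[-0.0038,-0.0024,0.0003],[0,-0.002,0]]
    - [[-0.0036,-0.0027,0.0003],[0,-0.002,0]]
    - [[-0.0033,-0.0031,0.0003],[0,-0.002,0]]
    - [[-0.003,-0.0034,0.0003],[0,-0.002,0]]

```text
clock: 15.45
ee_pos: [581.3, 61.6, 205.8]
ee_rot: [0.744, 0.668, 0.009, 0.002]
ft_force: [2.9, 4.9, 1.2]
width: 19.1
```

Request:
arm_command:
  targets:
    - [[-0.0026,-0.0037,0.0002],[0,-0.001,0]]
    - [[-0.0022,-0.0039,0.0002],[0,-0.001,0]]
    - [[-0.0018,-0.0041,0.0002],[0,-0.001,0]]
    - [[-0.0014,-0.0043,0.0002],[0,-0.001,0]]

```text
clock: 15.78
ee_pos: [564.3, 54.8, 204.8]
ee_rot: [0.744, 0.668, 0.008, 0.004]
ft_force: [4.5, 5.4, -1.4]
width: 19.3
```

```bash
python3 arc.py 556.6 100 0.1 12
```

```text
t 15.78 [564.3  54.8 204.8] th 1.464 tilt [ 0.007  0.017 -1.   ] F [ 4.5  5.4 -1.4] w 19.3 clampxy -44.0 -14.1 q [ 0.17  0.4  -0.49  1.73  0.21  1.05 -0.5 ]
phi -1.402 r 45.8 Ftan(drag) 5.32 Frad -4.54
orientation fix [ 0.017 -0.007  0.009]
[[-0.001, -0.0044, 0.0002], [-0.0006, -0.0045, 0.0002], [-0.0001, -0.0045, 0.0002], [0.0003, -0.0045, 0.0002], [0.0008, -0.0044, 0.0002], [0.0012, -0.0043, 0.0002], [0.0016, -0.0042, 0.0002], [0.0021, -0.004, 0.0002], [0.0024, -0.0038, 0.0002], [0.0028, -0.0035, 0.0002], [0.0031, -0.0032, 0.0002], [0.0034, -0.0029, 0.0002]]
```

Request:
arm_command:
  targets:
    - [[-0.001,-0.0044,0.0003],[0.004,0,0]]
    - [[-0.0006,-0.0044,0.0003],[0.004,0,0]]
    - [[0,-0.0045,0.0003],[0.004,0,0]]

```text
clock: 16.03
ee_pos: [551.6, 54.5, 204.1]
ee_rot: [0.744, 0.668, 0.006, 0.001]
ft_force: [5.0, 5.1, -1.8]
width: 19.0
```

Request:
arm_command:
  targets:
    - [[0.0004,-0.0045,0.0003],[0,0,0]]
    - [[0.0008,-0.0044,0.0003],[0,0,0]]

```text
clock: 16.2
ee_pos: [544.1, 55.9, 203.6]
ee_rot: [0.744, 0.668, 0.008, 0.002]
ft_force: [5.5, 4.4, -1.8]
width: 19.3
```

```bash
python3 arc.py 556.5 99.7 0.1 12
```

```text
t 16.2 [544.1  55.9 203.6] th 1.463 tilt [ 0.009  0.013 -1.   ] F [ 5.5  4.4 -1.8] w 19.3 clampxy -45.1 6.1 q [ 0.18  0.37 -0.5   1.78  0.2   1.03 -0.5 ]
phi -1.847 r 45.5 Ftan(drag) 4.13 Frad -5.77
orientation fix [ 0.013 -0.009  0.008]
[[0.001, -0.0044, 0.0002], [0.0014, -0.0043, 0.0002], [0.0018, -0.0041, 0.0002], [0.0022, -0.0039, 0.0002], [0.0026, -0.0037, 0.0002], [0.003, -0.0034, 0.0002], [0.0033, -0.0031, 0.0002], [0.0036, -0.0027, 0.0003], [0.0038, -0.0024, 0.0003], [0.004, -0.002, 0.0003], [0.0042, -0.0016, 0.0003], [0.0044, -0.0011, 0.0003]]
```

Request:
arm_command:
  targets:
    - [[0.0012,-0.0043,0.0002],[0.003,0,0]]
    - [[0.0016,-0.0042,0.0003],[0.003,0,0]]
    - [[0.002,-0.004,0.0003],[0.003,0,0]]

```text
clock: 16.45
ee_pos: [534.3, 60.1, 203.0]
ee_rot: [0.745, 0.667, 0.007, 0.001]
ft_force: [5.8, 1.3, -2.9]
width: 19.2
```

Request:
arm_command:
  targets:
    - [[0.0025,-0.0038,0.0003],[0,0,0]]
    - [[0.0028,-0.0036,0.0003],[0,0,0]]
    - [[0.0031,-0.0033,0.0003],[0,0,0]]

```text
clock: 16.7
ee_pos: [527.1, 65.3, 202.4]
ee_rot: [0.746, 0.666, 0.008, 0.005]
ft_force: [6.4, -2.1, 0.3]
width: 19.2
```

```bash
python3 arc.py 556.5 99.7 0.1 12
```

```text
t 16.7 [527.1  65.3 202.4] th 1.457 tilt [ 0.005  0.017 -1.   ] F [ 6.4 -2.1  0.3] w 19.2 clampxy -37.6 24.0 q [ 0.17  0.35 -0.51  1.82  0.2   1.01 -0.53]
phi -2.279 r 45.3 Ftan(drag) 6.21 Frad -2.55
orientation fix [ 0.017 -0.005  0.002]
[[0.0027, -0.0036, 0.0002], [0.003, -0.0033, 0.0002], [0.0034, -0.003, 0.0002], [0.0036, -0.0026, 0.0002], [0.0039, -0.0023, 0.0002], [0.0041, -0.0019, 0.0002], [0.0043, -0.0015, 0.0003], [0.0044, -0.001, 0.0003], [0.0045, -0.0006, 0.0003], [0.0045, -0.0001, 0.0003], [0.0045, 0.0003, 0.0003], [0.0044, 0.0008, 0.0003]]
```

Request:
arm_command:
  targets:
    - [[0.0027,-0.0036,0.0003],[0,0,0]]
    - [[0.003,-0.0033,0.0003],[0,0,0]]

```text
clock: 16.87
ee_pos: [523.1, 69.1, 202.2]
ee_rot: [0.747, 0.664, 0.009, 0.007]
ft_force: [6.7, 0.5, -1.8]
width: 19.2
```

```bash
python3 arc.py 556.5 99.7 0.1 4; python3 -c "
from plan import robot
print(robot.state()['torque'])"
```

```text
t 16.87 [523.1  69.1 202.2] th 1.454 tilt [ 0.003  0.023 -1.   ] F [ 6.7  0.5 -1.8] w 19.2 clampxy -34.4 28.4 q [ 0.16  0.34 -0.51  1.83  0.2   1.   -0.55]
phi -2.399 r 45.3 Ftan(drag) 4.19 Frad -5.29
orientation fix [ 0.023 -0.003 -0.001]
[[0.0031, -0.0033, 0.0002], [0.0034, -0.0029, 0.0002], [0.0037, -0.0026, 0.0002], [0.0039, -0.0022, 0.0002]]
[ 0.09976456 -1.23979496 -0.01172184]
```

Request:
arm_command:
  targets:
    - [[0.0034,-0.003,0.0003],[0.005,0,0]]
    - [[0.0037,-0.0027,0.0003],[0.005,0,0]]
    - [[0.0039,-0.0023,0.0003],[0.005,0,0]]
    - [[0.0041,-0.0019,0.0003],[0,0,0]]

```text
clock: 17.2
ee_pos: [517.4, 77.4, 201.5]
ee_rot: [0.75, 0.662, 0.003, 0.007]
ft_force: [0.6, -5.3, 5.8]
width: 19.4
```

```bash
python3 arc.py 556.5 99.7 0.1 4
```

```text
t 17.2 [517.4  77.4 201.5] th 1.446 tilt [-0.005  0.014 -1.   ] F [ 0.6 -5.3  5.8] w 19.4 clampxy -26.7 35.0 q [ 0.14  0.34 -0.51  1.83  0.2   1.01 -0.58]
phi -2.624 r 45.0 Ftan(drag) 4.87 Frad 2.1
orientation fix [ 0.014  0.005 -0.009]
[[0.0037, -0.0025, 0.0002], [0.004, -0.0021, 0.0002], [0.0042, -0.0017, 0.0002], [0.0043, -0.0013, 0.0002]]
```

Request:
arm_command:
  targets:
    - [[0.0043,-0.0015,0.0003],[0,0,0]]
    - [[0.0044,-0.001,0.0003],[0,0,0]]

```text
clock: 17.37
ee_pos: [514.8, 82.8, 201.0]
ee_rot: [0.751, 0.66, 0.0, 0.008]
ft_force: [-2.8, -4.8, 9.4]
width: 19.4
```

```bash
python3 arc.py 556.5 99.7 0.1 4
```

```text
t 17.37 [514.8  82.8 201. ] th 1.442 tilt [-0.01   0.013 -1.   ] F [-2.8 -4.8  9.4] w 19.4 clampxy -21.6 38.1 q [ 0.13  0.34 -0.51  1.83  0.21  1.01 -0.6 ]
phi -2.756 r 45.0 Ftan(drag) 3.36 Frad 4.35
orientation fix [ 0.013  0.011 -0.013]
[[0.004, -0.002, 0.0002], [0.0042, -0.0016, 0.0002], [0.0043, -0.0012, 0.0002], [0.0044, -0.0007, 0.0002]]
```

Request:
arm_command:
  targets:
    - [[0.0041,-0.0022,0.0001],[0,0,-0.003]]
    - [[0.0043,-0.0017,0.0001],[0,0.003,-0.003]]
    - [[0.0044,-0.0012,0.0001],[0,0.003,-0.003]]
    - [[0.0045,-0.0007,0.0002],[0,0.003,-0.003]]

```text
clock: 17.7
ee_pos: [511.7, 96.0, 200.3]
ee_rot: [0.749, 0.663, 0.002, 0.008]
ft_force: [0.9, -4.6, 6.3]
width: 19.1
```

```bash
python3 arc.py 556.5 99.7 0.1 4
```

```text
t 17.7 [511.7  96.  200.3] th 1.449 tilt [-0.008  0.015 -1.   ] F [ 0.9 -4.6  6.3] w 19.1 clampxy -8.9 42.7 q [ 0.11  0.34 -0.52  1.84  0.21  1.01 -0.62]
phi -3.058 r 44.9 Ftan(drag) 4.64 Frad -0.54
orientation fix [ 0.015  0.008 -0.006]
[[0.0044, -0.0007, 0.0002], [0.0045, -0.0002, 0.0002], [0.0045, 0.0002, 0.0002], [0.0045, 0.0006, 0.0002]]
```

Request:
arm_command:
  targets:
    - [[0.0045,-0.0003,0.0002],[0,0,0]]
    - [[0.0045,0.0002,0.0002],[0,0,0]]

```text
clock: 17.87
ee_pos: [511.8, 103.4, 199.9]
ee_rot: [0.749, 0.662, 0.0, 0.009]
ft_force: [-2.1, -3.4, 6.6]
width: 19.5
```

```bash
python3 arc.py 556.5 99.7 0.1 4
```

```text
t 17.87 [511.8 103.4 199.9] th 1.448 tilt [-0.011  0.014 -1.   ] F [-2.1 -3.4  6.6] w 19.5 clampxy -1.5 43.4 q [ 0.09  0.34 -0.52  1.83  0.22  1.01 -0.64]
phi 3.06 r 44.9 Ftan(drag) 3.58 Frad 1.82
orientation fix [ 0.014  0.011 -0.007]
[[0.0045, 0.0, 0.0002], [0.0045, 0.0005, 0.0002], [0.0044, 0.0009, 0.0002], [0.0043, 0.0014, 0.0002]]
```

Request:
arm_command:
  targets:
    - [[0.0045,0.0,0.0001],[0,0.002,0]]
    - [[0.0045,0.0005,0.0002],[0,0.002,0]]
    - [[0.0044,0.0009,0.0001],[0,0.002,0]]
    - [[0.0043,0.0014,0.0002],[0,0.002,0]]

```text
clock: 18.2
ee_pos: [515.9, 118.8, 199.0]
ee_rot: [0.75, 0.661, 0.001, 0.007]
ft_force: [-1.2, -4.8, 4.9]
width: 19.1
```

```bash
python3 arc.py 556.5 99.7 0.1 4
```

```text
t 18.2 [515.9 118.8 199. ] th 1.446 tilt [-0.007  0.013 -1.   ] F [-1.2 -4.8  4.9] w 19.1 clampxy 14.2 41.0 q [ 0.06  0.35 -0.52  1.82  0.22  1.02 -0.67]
phi 2.703 r 44.8 Ftan(drag) 4.79 Frad -0.97
orientation fix [ 0.013  0.008 -0.009]
[[0.0042, 0.0016, 0.0002], [0.004, 0.002, 0.0002], [0.0038, 0.0024, 0.0003], [0.0035, 0.0028, 0.0003]]
```

Request:
arm_command:
  targets:
    - [[0.0041,0.0018,0.0002],[0,0,0]]
    - [[0.0039,0.0022,0.0002],[0,0,0]]
    - [[0.0037,0.0026,0.0002],[0,0,0]]

```text
clock: 18.45
ee_pos: [523.2, 129.6, 198.3]
ee_rot: [0.75, 0.661, -0.0, 0.007]
ft_force: [-0.1, -6.3, 5.8]
width: 19.3
```

```bash
python3 arc.py 556.5 99.7 0.1 4
```

```text
t 18.45 [523.2 129.6 198.3] th 1.445 tilt [-0.009  0.01  -1.   ] F [-0.1 -6.3  5.8] w 19.3 clampxy 25.8 35.0 q [ 0.04  0.37 -0.52  1.79  0.23  1.03 -0.69]
phi 2.411 r 44.8 Ftan(drag) 4.8 Frad -4.15
orientation fix [ 0.01   0.009 -0.01 ]
[[0.0036, 0.0027, 0.0002], [0.0033, 0.0031, 0.0003], [0.003, 0.0034, 0.0003], [0.0026, 0.0037, 0.0003]]
```

Request:
arm_command:
  targets:
    - [[0.0036,0.0027,0.0002],[0,0.002,0]]
    - [[0.0033,0.0032,0.0002],[0,0.002,0]]
    - [[0.003,0.0035,0.0002],[0,0.002,0]]
    - [[0.0026,0.0038,0.0002],[0,0,0]]

```text
clock: 18.78
ee_pos: [536.1, 139.6, 197.4]
ee_rot: [0.75, 0.661, -0.001, 0.005]
ft_force: [-3.4, -5.1, 8.7]
width: 19.6
```

```bash
python3 arc.py 556.5 99.7 0.1 4
```

```text
t 18.78 [536.1 139.6 197.4] th 1.445 tilt [-0.008  0.006 -1.   ] F [-3.4 -5.1  8.7] w 19.6 clampxy 37.2 23.2 q [ 0.02  0.4  -0.51  1.76  0.23  1.04 -0.7 ]
phi 2.044 r 44.8 Ftan(drag) 5.34 Frad -2.97
orientation fix [ 0.006  0.008 -0.01 ]
[[0.0023, 0.0038, 0.0003], [0.002, 0.0041, 0.0003], [0.0015, 0.0042, 0.0003], [0.0011, 0.0044, 0.0003]]
```

Request:
arm_command:
  targets:
    - [[0.0022,0.004,0.0002],[0,0,0]]
    - [[0.0018,0.0042,0.0002],[0,0,0]]
    - [[0.0013,0.0043,0.0002],[0,0,0]]

```text
clock: 19.03
ee_pos: [546.2, 143.3, 196.8]
ee_rot: [0.75, 0.661, -0.005, 0.004]
ft_force: [-5.7, -4.7, 10.0]
width: 19.3
```

```bash
python3 arc.py 556.5 99.7 0.1 4
```

```text
t 19.03 [546.2 143.3 196.8] th 1.445 tilt [-0.012 -0.001 -1.   ] F [-5.7 -4.7 10. ] w 19.3 clampxy 41.9 13.5 q [ 0.01  0.42 -0.51  1.73  0.24  1.06 -0.7 ]
phi 1.802 r 44.7 Ftan(drag) 6.66 Frad -3.23
orientation fix [-0.001  0.012 -0.01 ]
[[0.0014, 0.0043, 0.0002], [0.0009, 0.0044, 0.0002], [0.0005, 0.0045, 0.0002], [0.0, 0.0045, 0.0003]]
```

Request:
arm_command:
  targets:
    - [[0.0014,0.0043,0.0001],[0,0.002,0]]
    - [[0.0009,0.0044,0.0001],[0,0.002,0]]

```text
clock: 19.2
ee_pos: [552.6, 144.3, 196.4]
ee_rot: [0.75, 0.662, -0.006, 0.001]
ft_force: [-7.5, -5.4, 10.4]
width: 19.2
```

```bash
python3 arc.py 556.5 99.7 0.1 4
```

```text
t 19.2 [552.6 144.3 196.4] th 1.446 tilt [-0.011 -0.006 -1.   ] F [-7.5 -5.4 10.4] w 19.2 clampxy 43.7 7.4 q [ 0.01  0.43 -0.51  1.71  0.24  1.07 -0.7 ]
phi 1.659 r 44.8 Ftan(drag) 7.97 Frad -4.71
orientation fix [-0.006  0.011 -0.009]
[[0.0007, 0.0044, 0.0002], [0.0003, 0.0045, 0.0002], [-0.0002, 0.0045, 0.0002], [-0.0006, 0.0045, 0.0002]]
```

Request:
arm_command:
  targets:
    - [[0.0006,0.0045,0.0001],[0,0.002,0]]
    - [[0.0002,0.0045,0.0002],[0,0.002,0]]

```text
clock: 19.37
ee_pos: [558.4, 144.5, 196.1]
ee_rot: [0.749, 0.662, -0.008, -0.001]
ft_force: [-7.6, -5.0, 11.8]
width: 19.4
```

```bash
python3 arc.py 556.5 99.7 0.1 4
```

```text
t 19.37 [558.4 144.5 196.1] th 1.447 tilt [-0.009 -0.012 -1.   ] F [-7.6 -5.  11.8] w 19.4 clampxy 44.5 1.5 q [ 0.01  0.45 -0.51  1.69  0.24  1.09 -0.69]
phi 1.527 r 44.8 Ftan(drag) 7.41 Frad -5.31
orientation fix [-0.012  0.009 -0.008]
[[0.0001, 0.0045, 0.0002], [-0.0003, 0.0045, 0.0002], [-0.0008, 0.0044, 0.0002], [-0.0012, 0.0043, 0.0002]]
```

Request:
arm_command:
  targets:
    - [[0,0.0045,0.0001],[0,0.002,0]]
    - [[-0.0005,0.0045,0.0001],[-0.002,0.002,0]]

```text
clock: 19.53
ee_pos: [563.8, 143.9, 195.8]
ee_rot: [0.749, 0.663, -0.008, -0.004]
ft_force: [-8.7, -2.2, 10.9]
width: 19.4
```

```bash
python3 arc.py 556.5 99.7 0.1 4
```

```text
t 19.53 [563.8 143.9 195.8] th 1.449 tilt [-0.007 -0.017 -1.   ] F [-8.7 -2.2 10.9] w 19.4 clampxy 44.5 -3.8 q [ 0.02  0.46 -0.5   1.67  0.24  1.09 -0.68]
phi 1.408 r 44.8 Ftan(drag) 8.25 Frad -3.61
orientation fix [-0.017  0.007 -0.006]
[[-0.0004, 0.0045, 0.0002], [-0.0009, 0.0044, 0.0002], [-0.0013, 0.0043, 0.0002], [-0.0017, 0.0042, 0.0002]]
```

The drag has risen by about 3.8 N, roughly 66 N on the cell, which is snug. I'll relax, let go and lift straight up.

Request:
arm_command:
  targets:
    - [[0,0,0],[0,0,0]]
    - [[0,0,0],[0,0,0]]

```text
clock: 19.7
ee_pos: [563.4, 144.0, 196.0]
ee_rot: [0.749, 0.663, -0.009, -0.004]
ft_force: [-0.7, -4.7, 3.1]
width: 19.3
```

Request:
arm_command:
  targets:
    - [[0,0,0],[0,0,0]]
    - [[0,0,0],[0,0,0]]
    - [[0,0,0],[0,0,0]]
    - [[0,0,0],[0,0,0]]
  hand: 0.4

```text
clock: 20.03
ee_pos: [561.7, 147.2, 194.7]
ee_rot: [0.748, 0.664, -0.009, -0.006]
ft_force: [0.3, -0.1, 0.6]
width: 35.8
```

```bash
python3 arc.py 556.5 99.7 0.1 1; python3 - <<'E'
from h import *; c=cam("wrist"); save(c,"w3.png",s=1.5)
E
```

```text
t 20.03 [561.7 147.2 194.7] th 1.452 tilt [-0.005 -0.022 -1.   ] F [ 0.3 -0.1  0.6] w 35.8 clampxy 47.5 -1.4 q [ 0.01  0.46 -0.51  1.67  0.24  1.1  -0.68]
phi 1.461 r 47.8 Ftan(drag) -0.36 Frad -0.11
orientation fix [-0.022  0.005 -0.003]
[[-0.0002, 0.0045, 0.0002]]
```

View pics/w3.png

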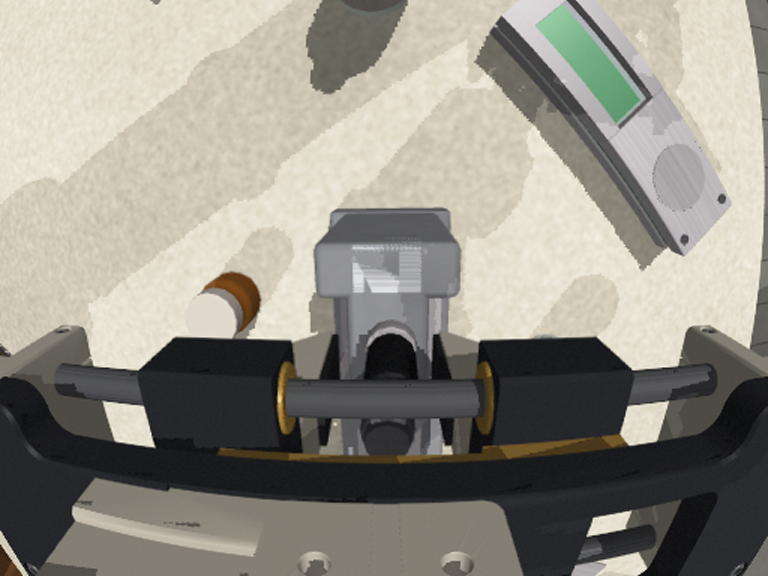

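The knob at (390,375) stands free between the open fingers. I'll lift off.

Request:
arm_command:
  targets:
    - [[0,0,-0.006],[0,0,0]]
    - [[0,0,-0.008],[0,0,0]]
    - [[0,0,-0.012],[0,0,0]]
    - [[0,0,-0.015],[0,0,0]]
    - [[0,0,-0.02],[0,0,0]]
    - [[0,0,-0.02],[0,0,0]]
    - [[-0.02,0,-0.01],[0,0,0]]
    - [[-0.03,0,0],[0,0,0]]
    - [[-0.03,0,0],[0,0,0]]
    - [[-0.03,0,0],[0,0,0]]
    - [[-0.02,0,0],[0,0,0]]
    - [[0,0,0],[0,0,0]]
    - [[0,0,0],[0,0,0]]
    - [[0,0,0],[0,0,0]]

```text
clock: 21.25
ee_pos: [548.8, 18.0, 300.5]
ee_rot: [0.746, 0.666, -0.005, -0.006]
ft_force: [-0.2, -0.0, 0.4]
width: 36.6
```

```bash
python3 - <<'E'
from h import *; from plan import st; from fit import W
st(); c=cam("wrist"); save(c,"w4.png",s=1.5)
q=[556.5,99.8,1.461]
print("hub",(proj(c,W(q,(0,0,188)))*1.5).round(),"knob",(proj(c,(556.5+45*np.cos(1.408),99.7+45*np.sin(1.408),222))*1.5).round(), "tail",(proj(c,W(q,(-130,25,59)))*1.5).round(),(proj(c,W(q,(-130,-25,59)))*1.5).round())
t=cam("top")
for n in("beaker","jar","flask","dish"): print(n,robot.spot_in(n,"top")[:1])
E
```

```text
t 21.25 [548.8  18.  300.5] th 1.459 tilt [ 0.    -0.016 -1.   ] F [-0.2 -0.   0.4] w 36.6 clampxy -82.3 -2.7 q [ 0.25  0.31 -0.49  1.6   0.15  1.28 -0.39]
hub [385. 149.] knob [389.  64.] tail [360. 295.] [414. 296.]
beaker []
jar [{'at': [214.0, 260.3], 'conf': 0.57}]
flask [{'at': [111.1, 193.3], 'conf': 0.7}]
dish [{'at': [395.3, 175.5], 'conf': 0.54}]
```

View pics/w4.png

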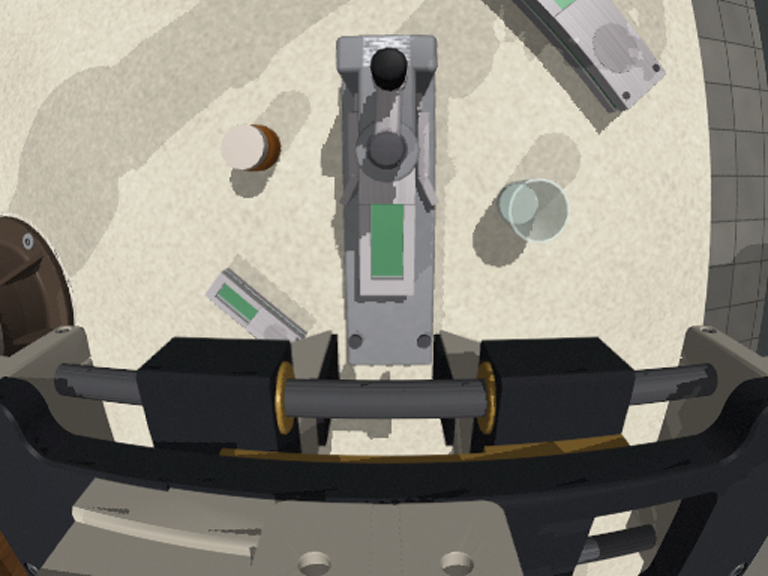

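The tail is at row 295 (predicted 295–296), the knob stayed at its last angle, at (389,67), and the beaker and jar are in place. I'm handing in.

```bash
python3 -c "
from plan import robot
print(robot.close_job())"
```

```text
the job is handed in; nothing more can be done
None
```

The cell is home against the stop, the pad is snugged on it at an estimated 66 N, and the crank has been let go. I handed the job in at about 21 s of the 64 s allowed.

- **Seating:** I pushed the cell's tail with the shut fingers until it stopped. Drag was about 3–5 N on the way, with at most about 11 N measured at the stop. In the wrist picture the tail edge was within a pixel of the predicted fully-home position, both after the push and at the end.
- **Snugging:** I gripped the knob and wound it clockwise for about 7.4 rad. Running free, the drag averaged about 4.5 N. It began to rise about 1 rad before the end and finished at 8.25 N, a rise of about 3.8 N. Single readings scatter by about 1 N, so the pad force is inferred, with a spread of roughly ±15 N. The angle turned after contact gives a similar figure.
- **Final state:** After I let go and lifted off, the knob stayed where I left it and the force reading was about zero.
- **Glassware:** Jar and bottle show in the top view within about 3 px of where they were at the start.
    - **Beaker:** the network missed it in the last top view, but the wrist picture shows it standing in place.
    - **Dish:** its reported spot shifted by about 12 px (roughly 29 mm), close to the 30 mm limit. The arm was never low near it, so I put this down to the view being partly blocked, but I did not check it separately.

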